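# Bridge the staining trough and lay each slide at its stain

## Task

Get the staining trough ready: lay the two steel bars lengthwise over it, each seated in a notch at both ends, then lay the three glass slides with coloured ends flat across both bars, each squarely in front of the stain bottle whose cap has its colour. Either end of a slide may face the bottles. Leave the white-ended control slide where it lies and do not disturb the bottles standing in their wells.

Things in the scene. Friction and masses are not known exactly. Their poses are not given: they have to be found in the camera images.
- trough: Fixed grey staining trough, 100 (x) x 202 mm (y), bottle shelf along its +x side to x = 103 mm. Origin: centre of the trough's underside, on the worktop. End walls (y = +-95 to +-101 mm) 45 mm high, each with two notches at x = -22 and +22 mm: flat seat 13 mm wide, 38 mm up, mouth 25 mm wide. Side walls 30 mm high. Three bottle wells at x = 76, y = -56, 0, 56 mm in the 14 mm high shelf.
- bar_a_mid (a point): One of two equal loose square grey steel bars, 9 x 9 x 225 mm, 90 g, lying on the worktop. Point: its centre, 4.5 mm above its underside; y along its length, z up. Either bar goes in either pair of notches, along the trough's y. Seated, its top is 47 mm above the worktop and the bars are 44 mm apart, centre to centre: open the fingers only part way there.
- bar_b_mid (a point): One of two equal loose square grey steel bars, 9 x 9 x 225 mm, 90 g, lying on the worktop. Point: its centre, 4.5 mm above its underside; y along its length, z up. Either bar goes in either pair of notches, along the trough's y. Seated, its top is 47 mm above the worktop and the bars are 44 mm apart, centre to centre: open the fingers only part way there.
- slide_blue_mid (a point): Loose thick glass deep-well slide, 76 x 26 x 8 mm, 30 g, clear greenish glass with a round shallow well, the last 18 mm at its +x end blue; lying on the worktop. Point: its centre, half-way up (4 mm above its underside). x along its length, y across its width, z up.
- slide_yellow_mid (a point): Loose thick glass deep-well slide, 76 x 26 x 8 mm, 30 g, clear greenish glass with a round shallow well, the last 18 mm at its +x end yellow; lying on the worktop. Point: its centre, half-way up (4 mm above its underside). x along its length, y across its width, z up.
- slide_red_mid (a point): Loose thick glass deep-well slide, 76 x 26 x 8 mm, 30 g, clear greenish glass with a round shallow well, the last 18 mm at its +x end red; lying on the worktop. Point: its centre, half-way up (4 mm above its underside). x along its length, y across its width, z up.
- slide_white_mid (a point): The unstained control: the same kind of glass slide, 76 x 26 x 8 mm, but with a white end. It stays where it lies. Point and axes as for the other slides.
- bottle_blue: White dropper bottle, 26 mm diameter, 70 mm high, with a blue cap and label, 50 g, standing loose in one of the wells of the trough's shelf (which one varies), its top 76 mm above the worktop. Origin: centre of its underside. Its slide's place is at the bottle's y in the trough's frame and x = 0, midway between the bars.
- bottle_yellow: White dropper bottle, 26 mm diameter, 70 mm high, with a yellow cap and label, 50 g, standing loose in one of the wells of the trough's shelf (which one varies), its top 76 mm above the worktop. Origin: centre of its underside. Its slide's place is at the bottle's y in the trough's frame and x = 0, midway between the bars.
- bottle_red: White dropper bottle, 26 mm diameter, 70 mm high, with a red cap and label, 50 g, standing loose in one of the wells of the trough's shelf (which one varies), its top 76 mm above the worktop. Origin: centre of its underside. Its slide's place is at the bottle's y in the trough's frame and x = 0, midway between the bars.

How it is judged:
By the outcome, as a careful person would: the job done as asked, in the order asked, and still so for the second after the job is handed in, with the robot touching nothing.
It also fails if it takes over 115 s, if anything falls off the work surface, if the arm or the gripper's body presses on something with over 40 N, if the wrist force passes 120 N, or if a joint passes its speed limit or range.

## Robot

A 6-joint arm with a two-finger parallel gripper is mounted at the origin on the work surface; the furniture and walls round the work are solid. World frame = base frame: x ahead of the robot, y to its left, z up, the work surface at z = 0. Lengths are in m, angles in rad, forces in N, time in s.
With the tool pointing down it reaches from about 0.35 to 0.975 m from the base axis. Payload 4.9 kg.
Tool frame: the origin (TCP) lies on the front face of the gripper's body, between the roots of the fingers; the fingertips stand ctrl.tip_extent ahead of it and the grasp point (between the pads) lies 54 mm ahead of it (ctrl.tip_extent is the distance from the TCP to the fingertips, in m); z points along the fingers, y is the line along which they close (so a half turn about z gives the same grasp; the last joint's range is limited). The gripper opens to 85 mm and grips with 20 to 120 N. Pads are 22 mm wide; open, the fingers measure 114 mm over their backs; the gripper's body (76 mm by 85 mm) begins 54 mm behind the grasp point. The pads swing forward as they close: fully open they stand 13 mm farther back than shut.
Start: joints at [-1.447, 0.053, 1.613, -0, 1.476, -0.119], TCP at [0.15, -0.607, 0.304] pointing down, gripper open.
Joint ranges: [-3.01, 3.01], [-1.01, 2.22], [0.06, 2.58], [-1.02, 4.17], [0.09, 2.62], [-3.14, 3.14]. Speed limits (rad/s): [2.57, 2.57, 3.14, 3.14, 3.14, 3.14].

## Interface

Orientations are given as a rotation vector (axis times angle).
In Python, from station import ctrl gives the robot as it stands.
- The arm moves only by the tool apply_moves, never from a script. Its argument "rows" is one flat list of numbers, 6 for each row, row after row: the shift along the tool's x, y, z normalised to -1 to 1, where 1 is 0.6 m, then the turn, a rotation vector about the tool's x, y, z normalised to -1 to 1, where 1 is 90 degrees. A call has 1 to 20 rows; each row is the pose to reach, as a shift and turn from the pose commanded when the call began, along the tool's axes at that moment; what a row does not reach only later rows make up. A row lasts 1/10 s, in which the tool goes at most 50 mm and 8.59 degrees, less where a joint would pass 70% of its speed; a pose out of reach is approached as far as the arm can. A call with a number of a shift or a turn outside -1 to 1 is refused whole. A call with a gripper value outside its range is refused whole. "grip" is the opening, from 0 (shut) to 1 (fully open), set as the call begins (left out, the last holds). The fingers move at their own pace and stop on an object; "grip_force" is the grip in N (left out, the last holds). Time passes only in rows, so rows that repeat a pose let the fingers close. It gives the time, the measured TCP pose, the force, the opening and the grip force at its end, in the units of the state.
- ctrl.get_obs(): the state, without advancing time (a new reading comes with each control period).
- ctrl.get_image(name): name is "scene" or "top" or "wrist"; returns (picture, depth): 420x560x3 uint8, blue, green, red; 420x560 float32, m along the optical axis (not along the pixel's ray), 0 where there is no reading.
- ctrl.camera_model(name): a dict with "mtx" (3x3 intrinsics, pixels), "R" (3x3) and "t" (3): a world point X has camera coordinates R X + t; the wrist camera has in their place "tool_from_camera" (4x4, takes a point from camera to tool coordinates, whose origin is the TCP and whose axes are the flange's). Camera axes: x right, y down, z forward; pixel columns grow to the right and rows downward; lengths in m; the calibration is good to about 2 mm. A picture is of the moment at which its call begins: read the wrist's pose just before it. camera_model takes no time and is no camera call.
- ctrl.finish_job(): hands the job in; it is judged then, once.
The state is a dict: "t": time; "q": joint angles; "dq": joint speeds; "effort": joint torques, N m; "tool_pos": TCP position; "tool_rot": TCP orientation; "contact_force": force on the tool from outside, world axes, zero at the start; "wrist_torque": the same for the moment, N m; "opening": finger opening in m; "grip_force": force on a finger pad.
Only numpy, scipy, OpenCV 4.12 (cv2) and the standard library are available. Lean on these libraries where they do the work, as an engineer would, in place of code of your own. Each camera call takes 0.05 s, during which the arm holds its last target. There are 200 camera calls.

## Working session

There is one attempt and no reset: what is moved stays moved. The work goes in short steps, Python scripts to look and compute and a tool call to move; the robot and the scene stay as the last step left them, time stands still between calls to the robot, and variables do not carry over. Pictures are saved under pics/ and viewed, at most 14 in all, crops included, and the job is handed in when it is done.

Besides the shell and the picture viewer there is one more tool, called after "Emit:" as name(argument=value, ...) on one line, values as JSON. apply_moves: Moves the arm, as the interface text tells. Its arguments: {"type":"object","properties":{"rows":{"type":"array","items":{"type":"number"}},"grip":{"type":"number"},"grip_force":{"type":"number"}},"required":["rows"]}

```bash
ls; mkdir -p pics
python3 - <<'E'
from station import ctrl
import cv2,numpy as np
o=ctrl.get_obs(); print({k:np.round(v,3) for k,v in o.items()}, ctrl.tip_extent)
for n in ("scene","top"):
    im,d=ctrl.get_image(n); cv2.imwrite(f"pics/{n}0.png",im); np.savez(f"pics/{n}0.npz",im=im,d=d)
    m=ctrl.camera_model(n); print(n,{k:np.round(v,3).tolist() for k,v in m.items()})
m=ctrl.camera_model("wrist"); print({k:np.round(v,3).tolist() for k,v in m.items()})
E
```

```text
pics
{'t': np.float64(0.0), 'q': array([-1.447,  0.053,  1.614,  0.   ,  1.476, -0.119]), 'dq': array([-0.001, -0.001,  0.001, -0.   , -0.   , -0.   ]), 'effort': array([-1.0000e-03, -3.9367e+01, -3.7018e+01, -0.0000e+00,  7.0000e-03,
       -0.0000e+00]), 'tool_pos': array([ 0.15 , -0.606,  0.303]), 'tool_rot': array([-3.116, -0.38 , -0.   ]), 'contact_force': array([0.13 , 0.129, 0.496]), 'wrist_torque': array([-0.002,  0.024,  0.033]), 'grip_force': np.float64(0.0), 'opening': np.float64(0.086)} 0.0726
scene {'mtx': [[396.906, 0.0, 279.671], [0.0, 396.906, 215.449], [0.0, 0.0, 1.0]], 'R': [[0.601, -0.8, 0.002], [-0.316, -0.24, -0.918], [0.734, 0.551, -0.397]], 't': [-0.333, 0.212, 0.543]}
top {'mtx': [[472.463, 0.0, 282.896], [0.0, 472.463, 207.533], [0.0, 0.0, 1.0]], 'R': [[-0.021, -1.0, -0.011], [-0.982, 0.022, -0.186], [0.186, 0.007, -0.983]], 't': [-0.029, 0.505, 1.08]}
{'mtx': [[351.029, 0.0, 281.399], [0.0, 351.029, 206.863], [0.0, 0.0, 1.0]], 'tool_from_camera': [[-0.001, -0.952, -0.305, 0.079], [1.0, -0.001, -0.0, 0.001], [-0.0, -0.305, 0.952, -0.071], [0.0, 0.0, 0.0, 1.0]]}
```

View pics/top0.png

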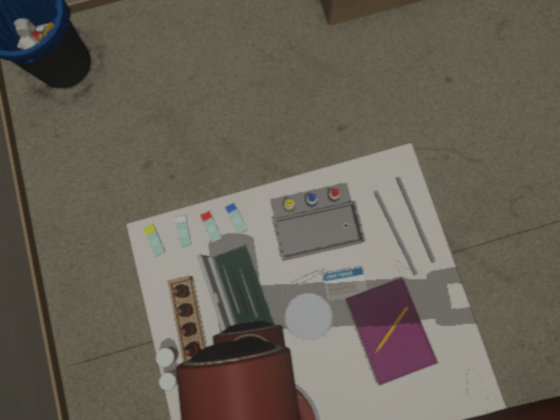

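View pics/scene0.png

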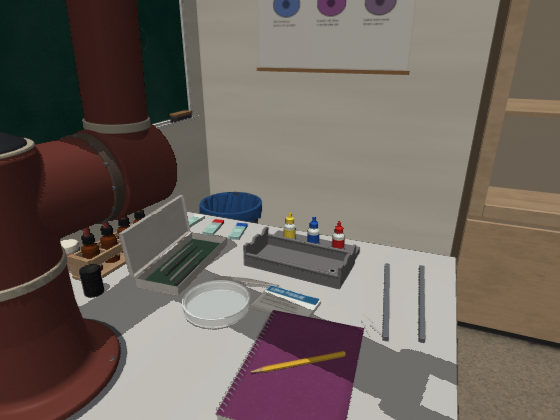

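The top view shows the trough at about (318,228), with the yellow, blue and red caps at (289,204), (312,199) and (334,193). The slides are yellow (154,240), white (183,230), red (210,226) and blue (236,218), and the bars are at (395,232) and (415,220). The scene view agrees: the bars lie clear of everything on the robot's right.

```bash
cat > h.py <<'E'
import cv2,numpy as np
from scipy.spatial.transform import Rotation as Rot
from station import ctrl
def cam(name,obs=None):
    m=ctrl.camera_model(name); K=np.array(m["mtx"])
    if name!="wrist":
        R=np.array(m["R"]);t=np.array(m["t"]); return K,R.T,-R.T@t
    T=np.array(m["tool_from_camera"]); Rw=Rot.from_rotvec(obs["tool_rot"]).as_matrix()
    return K,Rw@T[:3,:3],Rw@T[:3,3]+obs["tool_pos"]
def cast(c,uv,z):
    K,R,o=c; uv=np.atleast_2d(np.asarray(uv,float))
    d=(R@np.linalg.inv(K)@np.c_[uv,np.ones(len(uv))].T).T
    return o+d*((z-o[2])/d[:,2])[:,None]
def proj(c,X):
    K,R,o=c; p=(K@(R.T@(np.atleast_2d(X)-o).T)).T; return p[:,:2]/p[:,2:]
def blobs(mask,amin):
    cs,_=cv2.findContours(mask.astype(np.uint8),cv2.RETR_EXTERNAL,cv2.CHAIN_APPROX_NONE)
    return [c.reshape(-1,2) for c in cs if cv2.contourArea(c)>amin]
def rect(c,ct,z):
    P=cast(c,ct,z)[:,:2]; (x,y),(w,h),a=cv2.minAreaRect((P*1000).astype(np.float32))
    if w<h: w,h,a=h,w,a+90
    a=(a+90)%180-90
    return np.round([x,y,w,h,a],1)
COL=dict(yellow=(22,35),blue=(98,118),red=(0,6))
def hue(im,n,s=110,v=60):
    H=cv2.cvtColor(im,cv2.COLOR_BGR2HSV); m=(H[...,1]>s)&(H[...,2]>v)&(H[...,0]>=COL[n][0])&(H[...,0]<=COL[n][1])
    if n=="red": m|=(H[...,1]>s)&(H[...,2]>v)&(H[...,0]>172)
    return m
E
python3 - <<'E'
from h import *
im=np.load("pics/top0.npz")["im"]; c=cam("top")
roi=np.zeros(im.shape[:2],bool); roi[150:300,125:470]=1
for n in COL:
    for b in blobs(hue(im,n)&roi,8): print(n,b.mean(0).round(1),len(b),"z8",rect(c,b,.008),"z76",rect(c,b,.076))
g=cv2.cvtColor(im,cv2.COLOR_BGR2GRAY)
r2=roi.copy(); r2[:,:365]=0
print(g[200,380:430].tolist())
for b in blobs((g<105)&r2,60): print("bar?",b.mean(0).round(1),rect(c,b,.009))
r3=roi.copy(); r3[:,:262]=0; r3[:,366:]=0; r3[262:]=0
for b in blobs((g<115)&r3,500): print("trough",rect(c,b,.03), cast(c,cv2.boxPoints(cv2.minAreaRect(b.astype(np.float32))),.03).round(3).tolist())
E
```

```text
yellow [149.2 229.2] 25 z8 [465.4 290.1  23.8  14.7 -64. ] z76 [455.3 270.1  22.4  13.8 -64. ]
yellow [288.4 201.8] 19 z8 [525.7 -53.7  17.3  15.1  88.7] z76 [512.  -53.4  16.3  14.2  88.7]
blue [356.8 271.5] 23 z8 [ 351.6 -214.4   19.5   11.9   88.8] z76 [ 348.2 -204.5   18.3   11.2   88.8]
blue [230.5 207.6] 22 z8 [514.6  89.8  20.9  13.6 -64.1] z76 [501.6  81.6  19.7  12.8 -64.1]
blue [311.8 197.1] 16 z8 [ 537.  -111.    15.2   12.4   -1.8] z76 [ 522.7 -107.2   14.3   11.7   -1.8]
red [205.7 215.8] 25 z8 [495.9 151.5  23.   15.8 -64.1] z76 [484.  139.6  21.7  14.9 -64.1]
red [334.6 192. ] 18 z8 [ 548.4 -168.4   16.2   15.8  -46.2] z76 [ 533.4 -161.3   15.3   14.9  -46.2]
[107, 116, 138, 153, 158, 158, 158, 159, 159, 159, 158, 159, 158, 159, 159, 158, 159, 158, 158, 158, 158, 158, 158, 154, 136, 105, 95, 103, 108, 121, 143, 155, 158, 159, 158, 158, 158, 158, 158, 158, 158, 158, 158, 158, 158, 157, 157, 157, 158, 157]
bar? [389.3 291.5] [ 311.  -287.5  113.8   51.7   88.8]
bar? [414.3 219.5] [ 476.8 -360.1  220.     6.2   18.8]
bar? [453.2 213.5] [ 471.1 -426.   368.9  135.    -5.3]
trough [ 474.6 -118.9  204.   150.8  -78.7] [[0.528, -0.004, 0.03], [0.57, -0.208, 0.03], [0.42, -0.233, 0.03], [0.381, -0.034, 0.03]]
trough [ 607.9 -117.3  255.    86.7   88.6] [[0.654, 0.009, 0.03], [0.648, -0.246, 0.03], [0.562, -0.241, 0.03], [0.568, 0.01, 0.03]]
```

Emit:
apply_moves(rows=[0.575,-0.453,-0.027,0,0,0,0.575,-0.453,-0.027,0,0,0,0.575,-0.453,-0.027,0,0,0,0.575,-0.453,-0.027,0,0,0,0.575,-0.453,-0.027,0,0,0,0.575,-0.453,-0.027,0,0,0,0.575,-0.453,-0.027,0,0,0,0.575,-0.453,-0.027,0,0,0,0.575,-0.453,-0.027,0,0,0,0.575,-0.453,-0.027,0,0,0,0.575,-0.453,-0.027,0,0,0,0.575,-0.453,-0.027,0,0,0,0.575,-0.453,-0.027,0,0,0,0.575,-0.453,-0.027,0,0,0], grip=0.35)

```text
t: 1.5
tool_pos: [0.4192, -0.2608, 0.3199]
tool_rot: [-3.119, -0.377, 0.0]
contact_force: [-0.4, 0.2, 0.1]
opening: 0.0297
grip_force: 0.0
```

Run:
```python
from h import *
o=ctrl.get_obs(); im,d=ctrl.get_image("wrist"); cv2.imwrite("pics/w1.png",im); np.savez("pics/w1.npz",im=im,d=d,**o)
print(o["tool_pos"],o["tool_rot"],o["opening"],ctrl.tip_extent,o["t"])
```

```text
[ 0.41917969 -0.26079981  0.31991041] [-3.11864319e+00 -3.77224222e-01  4.32421909e-04] 0.029654534900925105 0.0726 1.5
```

View pics/w1.png

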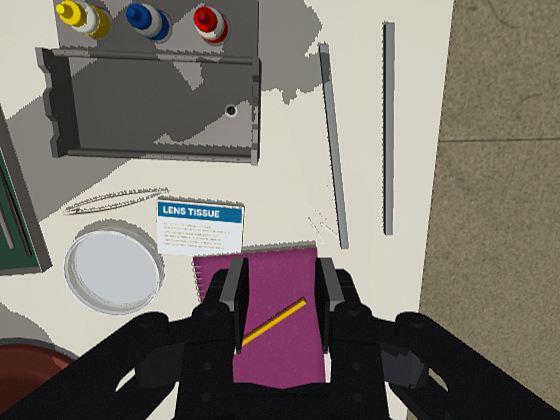

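The wrist view shows the two bars, (323,45)–(345,247) and (389,23)–(389,234). The trough's end walls are at columns ~50 and ~255, with the caps along the top at (68,15), (137,18) and (205,20).

```bash
cat >> h.py <<'E'
def cloud(c,d):
    K,R,o=c; v,u=np.mgrid[:d.shape[0],:d.shape[1]]
    p=np.stack([u,v,np.ones_like(u)],-1)@np.linalg.inv(K).T*d[...,None]
    return p@R.T+o
def load(f):
    z=np.load(f); return z["im"],z["d"],cam("wrist",dict(tool_pos=z["tool_pos"],tool_rot=z["tool_rot"]))
def plan(*wps):
    o=ctrl.get_obs(); R=Rot.from_rotvec(o["tool_rot"])
    for x,y,z,yaw in wps:
        s=R.inv().apply(np.array([x,y,z])-o["tool_pos"])/.6
        T=Rot.from_euler("z",yaw,degrees=True)*Rot.from_euler("x",180,degrees=True)
        t=(R.inv()*T).as_rotvec()/(np.pi/2)
        print("move",np.round(s,4).tolist(),np.round(t,4).tolist())
E
python3 - <<'E'
from h import *
im,d,c=load("pics/w1.npz"); X=cloud(c,d); z=X[...,2]
print("table z",np.median(z[150:250,270:310]))
U=np.mgrid[:420,:560][1]; V=np.mgrid[:420,:560][0]
g=cv2.cvtColor(im,cv2.COLOR_BGR2GRAY)
m=(z>.0375)&(z<.05)&(V>30)&(V<180)&(U<275)
for b in blobs(m,15): 
    print("wall",b.mean(0).round(0),rect(c,b,.045))
    P=X[b[:,1],b[:,0]]; print("   zmax",P[:,2].max().round(4), cv2.minAreaRect((P[:,:2]*1000).astype(np.float32)))
m=(g<135)&(U>300)&(U<420)&(V<255)&(z>.004)
for b in blobs(m,200): print("bar",b.mean(0).round(0),rect(c,b,.009), "z", np.median(X[b[:,1],b[:,0],2]))
for n in COL:
    for b in blobs(hue(im,n)&(V<60),100): 
        P=X[b[:,1],b[:,0]]; print(n,b.mean(0).round(0), P[P[:,2]>.06].mean(0).round(4))
m=(z>.011)&(z<.017)&(V<60)&(U<275); 
for b in blobs(m,200): print("shelf",rect(c,b,.014))
m=(z>.026)&(z<.034)&(U<290)&(V<190)
for b in blobs(m,50): print("side",b.mean(0).round(0),rect(c,b,.03))
E
```

```text
table z 0.00018987034618647702
wall [255. 110.] [ 473.2 -222.   100.2    6.5   11.6]
   zmax 0.047 ((473.11541748046875, -221.7640838623047), (99.9871597290039, 6.135408878326416), 11.39656925201416)
wall [ 50. 101.] [434.7 -32.1  99.9  11.8  11.4]
   zmax 0.047 ((434.27740478515625, -29.882118225097656), (99.91792297363281, 8.333006858825684), 11.739190101623535)
wall [210.  34.] [ 529.7 -169.2   22.3    6.5  -76.2]
   zmax 0.05 ((529.9039916992188, -168.81602478027344), (6.077581405639648, 21.22394561767578), 16.720386505126953)
wall [149.  33.] [ 517.8 -115.3   20.5    4.   -76.2]
   zmax 0.0497 ((518.0892333984375, -114.6175537109375), (3.842468738555908, 17.93624496459961), 17.720792770385742)
wall [86. 32.] [505.4 -61.4  15.2   2.4 -76.2]
   zmax 0.0484 ((505.7486572265625, -60.60177993774414), (2.1054205894470215, 11.677879333496094), 19.963809967041016)
bar [334. 154.] [ 448.5 -313.7  224.     9.6   22.3] z 0.009184917664687375
bar [388. 143.] [ 479.7 -365.1  223.7    9.8   18.9] z 0.008875924813581515
yellow [98. 23.] [ 0.4958 -0.2426  0.3907]
yellow [71. 13.] [ 0.5179 -0.0544  0.0672]
blue [137.  15.] [ 0.5278 -0.1138  0.0697]
red [218.  33.] [nan nan nan]
red [205.  19.] [ 0.5409 -0.1636  0.0639]
shelf [ 527.7 -110.3  194.5   49.2  -77.5]
side [137. 103.] [ 453.5 -123.5  191.7  102.   -78.6]
side [161.  28.] [ 525.8 -119.7   24.7   10.9  -14.5]
side [101.  23.] [516.5 -64.8  25.7  12.9  -3.9]<stdin>:14: RuntimeWarning: Mean of empty slice.
  ret = um.true_divide(
```

Run:
```python
from h import *
im,d,c=load("pics/w1.npz"); o=np.load("pics/w1.npz"); X=cloud(c,d)
t=(X-o["tool_pos"])@Rot.from_rotvec(o["tool_rot"]).as_matrix()
m=np.zeros(d.shape,bool); m[250:360,200:360]=1; m&=(d>0)&(t[...,2]<.15)
print("tip z max",np.percentile(t[...,2][m],[50,90,99,100]))
k=m&(t[...,2]>.06); print(t[k].min(0),t[k].max(0))
plan((.4485,-.3137,.12,22.3),(.4485,-.3137,.075,22.3))
```

```text
tip z max [0.03370767 0.05822233 0.06757477 0.0723669 ]
[-0.01088024 -0.02749268  0.06000738] [0.01230485 0.02901597 0.0723669 ]
move [0.0263, 0.0974, 0.3333] [-0.0001, 0.0001, -0.0944]
move [0.0264, 0.0974, 0.4083] [-0.0001, 0.0001, -0.0944]
```

Emit:
apply_moves(rows=[0.0264,0.0974,0.083,0,0,-0.0944,0.0264,0.0974,0.166,0,0,-0.0944,0.0264,0.0974,0.249,0,0,-0.0944,0.0264,0.0974,0.31,0,0,-0.0944,0.0264,0.0974,0.34,0,0,-0.0944,0.0264,0.0974,0.36,0,0,-0.0944,0.0264,0.0974,0.38,0,0,-0.0944,0.0264,0.0974,0.395,0,0,-0.0944,0.0264,0.0974,0.405,0,0,-0.0944,0.0264,0.0974,0.405,0,0,-0.0944,0.0264,0.0974,0.405,0,0,-0.0944])

```text
t: 2.65
tool_pos: [0.4497, -0.3132, 0.078]
tool_rot: [3.08, 0.61, 0.002]
contact_force: [0.2, -0.1, 0.5]
opening: 0.0299
grip_force: 0.0
```

Emit:
apply_moves(rows=[0,0,0,0,0,0,0,0,0,0,0,0,0,0,0,0,0,0,0,0,0,0,0,0,0,0,0,0,0,0,0,0,0,0,0,0], grip=0, grip_force=50)

```text
t: 3.25
tool_pos: [0.4498, -0.3132, 0.0782]
tool_rot: [3.081, 0.61, 0.001]
contact_force: [-0.9, 0.7, 5.9]
opening: 0.0068
grip_force: 49.3
```

Run:
```python
from h import *
o=ctrl.get_obs(); print(o["tool_pos"],o["contact_force"],o["opening"],o["grip_force"])
plan((.4485,-.3137,.16,22.3),(.4753,-.1216,.16,101.46),(.4753,-.1216,.1165,101.46))
```

```text
[ 0.44975984 -0.31324393  0.07815362] [-0.93971328  0.66587972  5.94388672] 0.00675446054561131 49.27688956260681
move [-0.0021, 0.0001, -0.1364] [0.0009, -0.0004, 0.0012]
move [0.1612, -0.2789, -0.1367] [0.001, 0.0002, -0.8783]
move [0.1612, -0.279, -0.0642] [0.001, 0.0002, -0.8783]
```

Emit:
apply_moves(rows=[0,0,-0.02,0,0,0,0,0,-0.05,0,0,0,0,0,-0.1,0,0,0,0,0,-0.15,0,0,0,0,0,-0.2,0,0,0,0,0,-0.2,0,0,0,0,0,-0.2,0,0,0])

```text
t: 3.95
tool_pos: [0.4493, -0.3128, 0.1977]
tool_rot: [3.081, 0.61, 0.001]
contact_force: [0.2, 0.6, -1.3]
opening: 0.0064
grip_force: 48.9
```

Run:
```python
from h import *
o=ctrl.get_obs(); im,d=ctrl.get_image("wrist"); cv2.imwrite("pics/w2.png",im); np.savez("pics/w2.npz",im=im,d=d,**o)
print(o["tool_pos"],o["contact_force"],o["wrist_torque"],o["opening"])
```

```text
[ 0.44928004 -0.31283842  0.19770511] [ 0.18375346  0.56240114 -1.2800716 ] [ 0.03140567 -0.0143355   0.06522771] 0.0064097486315669175
```

View pics/w2.png

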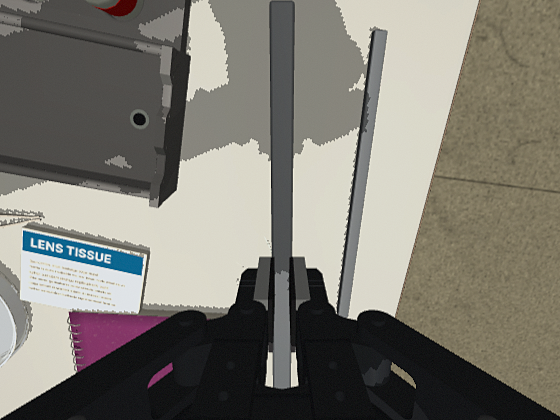

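The bar is held along the tool's x axis. Its far end is visible at (283,2).

Run:
```python
from h import *
im,d,c=load("pics/w2.npz"); o=np.load("pics/w2.npz"); X=cloud(c,d)
t=(X-o["tool_pos"])@Rot.from_rotvec(o["tool_rot"]).as_matrix()
for v in (4,30,80,130,180,230,270,300):
    r=t[v,255:310]; k=(r[:,2]<.09)&(r[:,2]>.04)&(d[v,255:310]>0); print(v,r[k].mean(0).round(4),r[k][:,1].min().round(4),r[k][:,1].max().round(4))
plan((.4485,-.3137,.18,22.3),(.4753,-.1216,.18,101.46))
```

```text
4 [0.1089 0.0008 0.0685] -0.0037 0.0052
30 [0.1006 0.0009 0.0685] -0.0034 0.0053
80 [0.0837 0.0007 0.0685] -0.0036 0.0051
130 [0.0654 0.0009 0.0685] -0.0034 0.0053
180 [0.0454 0.0007 0.0686] -0.0036 0.005
230 [0.0236 0.0007 0.0687] -0.0033 0.0047
270 [0.0092 0.0009 0.0599] -0.0106 0.0124
300 [-0.0086  0.0007  0.0653] -0.0026 0.0039
move [-0.0012, 0.002, 0.027] [-0.0009, 0.0004, 0.0012]
move [0.1622, -0.2769, 0.0273] [-0.001, -0.0003, -0.8784]
```

Emit:
apply_moves(rows=[0.02,-0.03,0.02,0,0,-0.08,0.04,-0.06,0.0273,0,0,-0.16,0.06,-0.09,0.0273,0,0,-0.24,0.08,-0.13,0.0273,0,0,-0.32,0.1,-0.16,0.0273,0,0,-0.4,0.12,-0.19,0.0273,0,0,-0.48,0.14,-0.22,0.0273,0,0,-0.56,0.15,-0.25,0.0273,0,0,-0.64,0.1622,-0.2769,0.0273,0,0,-0.72,0.1622,-0.2769,0.0273,0,0,-0.8,0.1622,-0.2769,0.0273,0,0,-0.85,0.1622,-0.2769,0.0273,0,0,-0.8784,0.1622,-0.2769,0.0273,0,0,-0.8784,0.1622,-0.2769,0.0273,0,0,-0.8784])

```text
t: 5.4
tool_pos: [0.475, -0.1218, 0.1791]
tool_rot: [-1.988, -2.429, 0.001]
contact_force: [-0.2, 0.6, -0.7]
opening: 0.0065
grip_force: 48.9
```

Run:
```python
from h import *
o=ctrl.get_obs(); im,d=ctrl.get_image("wrist"); cv2.imwrite("pics/w3.png",im); np.savez("pics/w3.npz",im=im,d=d,**o)
print(o["tool_pos"],o["tool_rot"],o["opening"])
plan((.4753,-.1216,.18,101.46),(.4753,-.1216,.1155,101.46))
```

```text
[ 0.47502821 -0.12176425  0.17911586] [-1.98788757e+00 -2.42895848e+00  1.29740327e-03] 0.006484744862800632
move [0.0005, 0.0002, -0.0008] [-0.0012, -0.0008, -0.0006]
move [0.0003, 0.0004, 0.1067] [-0.0012, -0.0008, -0.0006]
```

View pics/w3.png

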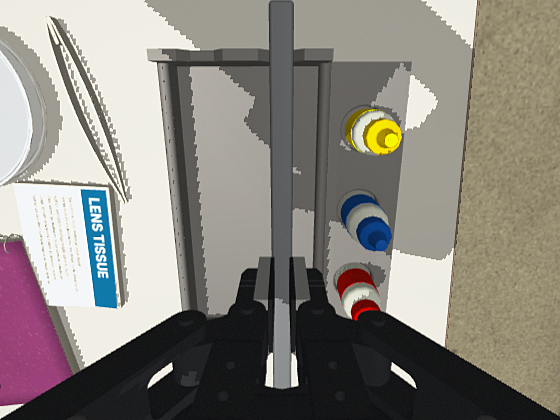

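The bar is parallel to the trough. The end wall spans columns 148–333 at row 55 and the bar is at column 283, about 23 mm from the wall's centre, which puts it over the +22 notch. Next I lower it.

Emit:
apply_moves(rows=[0.0003,-0.0005,0.03,0,0,0,0.0003,-0.0005,0.06,0,0,0,0.0003,-0.0005,0.08,0,0,0,0.0003,-0.0005,0.09,0,0,0,0.0003,-0.0005,0.098,0,0,0,0.0003,-0.0005,0.103,0,0,0,0.0003,-0.0005,0.106,0,0,0,0.0003,-0.0005,0.106,0,0,0])

```text
t: 6.25
tool_pos: [0.4757, -0.122, 0.1174]
tool_rot: [1.988, 2.432, 0.0]
contact_force: [0.0, 0.8, -0.8]
opening: 0.0063
grip_force: 48.9
```

Emit:
apply_moves(rows=[0,0,0,0,0,0,0,0,0,0,0,0,0,0,0,0,0,0,0,0,0,0,0,0,0,0,0,0,0,0,0,0,-0.03,0,0,0,0,0,-0.07,0,0,0,0,0,-0.12,0,0,0,0,0,-0.18,0,0,0,0,0,-0.18,0,0,0,0,0,-0.18,0,0,0], grip=0.3)

```text
t: 7.35
tool_pos: [0.476, -0.1222, 0.2262]
tool_rot: [1.987, 2.43, 0.001]
contact_force: [-0.0, 0.2, -0.5]
opening: 0.0256
grip_force: 0.0
```

Run:
```python
from h import *
o=ctrl.get_obs(); im,d=ctrl.get_image("wrist"); cv2.imwrite("pics/w4.png",im); np.savez("pics/w4.npz",im=im,d=d,**o)
print(o["tool_pos"],o["opening"])
c=cam("wrist",o); X=cloud(c,d)
t=(X-o["tool_pos"])@Rot.from_rotvec(o["tool_rot"]).as_matrix()
z=X[...,2]; C=np.array([.4537,-.126]); a=np.radians(11.46); E=np.array([[np.cos(a),np.sin(a)],[-np.sin(a),np.cos(a)]])
L=(X[...,:2]-C)@E.T
for y in (.11,.09,.06,.03):
    m=(abs(L[...,1]-y)<.003)&(z>.04)&(z<.06)&(L[...,0]<.04)&(L[...,0]>.005); print(y,m.sum(),L[m][:,0].mean().round(4),z[m].mean().round(4))
plan((.4485,-.3137,.24,18.9),(.4797,-.3651,.078,18.9))
```

```text
[ 0.47600967 -0.12218889  0.22624628] 0.025554901158206612
0.11 51 0.0231 0.0472
0.09 126 0.0233 0.0476
0.06 114 0.0233 0.0477
0.03 104 0.0231 0.0475
move [-0.3044, -0.1073, -0.0256] [-0.0003, 0.0, 0.9174]
move [-0.3988, -0.0732, 0.2444] [-0.0003, 0.0, 0.9174]
```

View pics/w4.png

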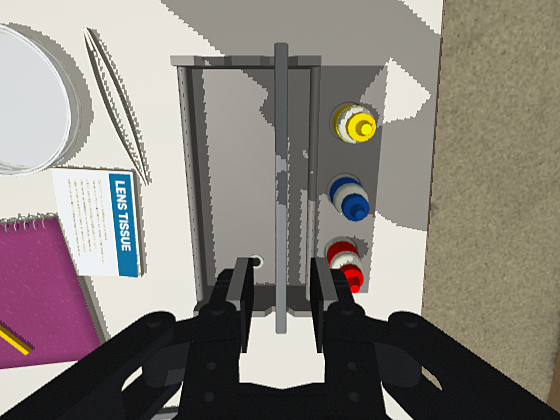

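The bar is seated, its top measured at about 47.5 mm and its line at x ≈ 23 mm. Now bar B.

Emit:
apply_moves(rows=[-0.04,-0.01,-0.02,0,0,0.08,-0.09,-0.02,-0.02,0,0,0.17,-0.14,-0.03,-0.02,0,0,0.26,-0.19,-0.04,-0.02,0,0,0.35,-0.24,-0.05,-0.02,0,0,0.44,-0.29,-0.06,-0.02,0,0,0.53,-0.34,-0.07,0,0,0,0.62,-0.38,-0.0732,0.05,0,0,0.71,-0.3988,-0.0732,0.1,0,0,0.8,-0.3988,-0.0732,0.15,0,0,0.88,-0.3988,-0.0732,0.18,0,0,0.9174,-0.3988,-0.0732,0.2,0,0,0.9174,-0.3988,-0.0732,0.215,0,0,0.9174,-0.3988,-0.0732,0.23,0,0,0.9174,-0.3988,-0.0732,0.238,0,0,0.9174,-0.3988,-0.0732,0.244,0,0,0.9174,-0.3988,-0.0732,0.244,0,0,0.9174], grip=0.35)

```text
t: 9.1
tool_pos: [0.4801, -0.3653, 0.0788]
tool_rot: [3.099, 0.516, 0.0]
contact_force: [-0.1, 0.2, -0.0]
opening: 0.0298
grip_force: 0.0
```

Emit:
apply_moves(rows=[0,0,0,0,0,0,0,0,0,0,0,0,0,0,0,0,0,0,0,0,0,0,0,0,0,0,0,0,0,0,0,0,0,0,0,0,0,0,-0.02,0,0,0,0,0,-0.05,0,0,0,0,0,-0.1,0,0,0,0,0,-0.15,0,0,0,0,0,-0.2,0,0,0,0,0,-0.2,0,0,0,0,0,-0.2,0,0,0], grip=0)

```text
t: 10.4
tool_pos: [0.48, -0.3652, 0.1992]
tool_rot: [3.098, 0.516, 0.001]
contact_force: [-0.5, -0.2, -1.6]
opening: 0.0061
grip_force: 48.9
```

Run:
```python
from h import *
o=ctrl.get_obs(); im,d=ctrl.get_image("wrist"); cv2.imwrite("pics/w5.png",im); np.savez("pics/w5.npz",im=im,d=d,**o)
print(o["tool_pos"],o["opening"]); X=cloud(cam("wrist",o),d)
t=(X-o["tool_pos"])@Rot.from_rotvec(o["tool_rot"]).as_matrix()
for v in (1,4,8,12,16,20,30,130,230,300):
    r=t[v,245:320]; k=(r[:,2]<.09)&(r[:,2]>.055)&(d[v,245:320]>0); print(v,k.sum(),r[k].mean(0).round(4))
plan((.4321,-.1304,.18,101.46))
```

```text
[ 0.48002225 -0.3652211   0.19918473] 0.0060988546491774496
1 25 [0.1102 0.0008 0.07  ]
4 25 [0.1092 0.0009 0.0697]
8 25 [0.108  0.0009 0.0701]
12 25 [0.1067 0.0009 0.0701]
16 24 [0.1054 0.001  0.07  ]
20 23 [0.1041 0.0008 0.0699]
30 24 [0.1009 0.0007 0.0698]
130 22 [0.0653 0.0007 0.0698]
230 20 [0.0231 0.0007 0.0699]
300 14 [-0.0114  0.0007  0.0698]
move [0.0518, -0.3949, 0.0299] [-0.0013, -0.0003, -0.9174]
```

Emit:
apply_moves(rows=[0.01,-0.04,0.02,0,0,-0.08,0.01,-0.08,0.03,0,0,-0.16,0.02,-0.12,0.03,0,0,-0.24,0.02,-0.17,0.03,0,0,-0.32,0.03,-0.21,0.03,0,0,-0.4,0.03,-0.25,0.03,0,0,-0.48,0.04,-0.29,0.03,0,0,-0.56,0.05,-0.33,0.03,0,0,-0.64,0.0518,-0.37,0.03,0,0,-0.72,0.0518,-0.395,0.03,0,0,-0.8,0.0518,-0.395,0.03,0,0,-0.88,0.0518,-0.395,0.03,0,0,-0.9174,0.0518,-0.395,0.03,0,0,-0.9174,0.0518,-0.395,0.03,0,0,-0.9174])

```text
t: 11.85
tool_pos: [0.4319, -0.1306, 0.1792]
tool_rot: [-1.988, -2.429, 0.001]
contact_force: [0.6, 0.4, -0.9]
opening: 0.0059
grip_force: 48.9
```

Run:
```python
from h import *
o=ctrl.get_obs(); print(o["tool_pos"],o["opening"])
plan((.4311,-.1306,.1178,101.46))
```

```text
[ 0.43190441 -0.13057074  0.17919776] 0.005934273528077975
move [0.0, -0.0011, 0.1023] [-0.0015, -0.0011, -0.0008]
```

Emit:
apply_moves(rows=[0,-0.0012,0.03,0,0,0,0,-0.0012,0.06,0,0,0,0,-0.0012,0.078,0,0,0,0,-0.0012,0.088,0,0,0,0,-0.0012,0.095,0,0,0,0,-0.0012,0.1,0,0,0,0,-0.0012,0.103,0,0,0,0,-0.0012,0.103,0,0,0])

```text
t: 12.65
tool_pos: [0.4322, -0.1311, 0.1192]
tool_rot: [1.988, 2.432, 0.0]
contact_force: [-0.1, 0.6, -1.5]
opening: 0.006
grip_force: 49.0
```

Emit:
apply_moves(rows=[0,0,0,0,0,0,0,0,0,0,0,0,0,0,0,0,0,0,0,0,0,0,0,0,0,0,0,0,0,0,0,0,-0.03,0,0,0,0,0,-0.07,0,0,0,0,0,-0.12,0,0,0,0,0,-0.18,0,0,0,0,0,-0.25,0,0,0,0,0,-0.32,0,0,0,0,0,-0.32,0,0,0,0,0,-0.32,0,0,0], grip=0.3)

```text
t: 13.95
tool_pos: [0.4324, -0.1313, 0.3123]
tool_rot: [1.987, 2.43, 0.001]
contact_force: [0.2, 0.2, -0.6]
opening: 0.0256
grip_force: 0.0
```

```bash
cat >> h.py <<'E'
C=np.array([.4537,-.126]); A=np.radians(11.46); E=np.array([[np.cos(A),np.sin(A)],[-np.sin(A),np.cos(A)]])
def loc(X): return (X[...,:2]-C)@E.T
def wor(x,y): return C+np.array([x,y])@E
def shot(f):
    o=ctrl.get_obs(); im,d=ctrl.get_image("wrist"); cv2.imwrite(f"pics/{f}.png",im); np.savez(f"pics/{f}.npz",im=im,d=d,**o)
    return o,im,d,cam("wrist",o)
E
python3 - <<'E'
from h import *
o,im,d,c=shot("w6"); print(o["tool_pos"],o["opening"])
X=cloud(c,d); L=loc(X); z=X[...,2]
for lo,hi in ((.005,.04),(-.04,-.005)):
  for y in (.11,.09,.03,-.03,-.11):
    m=(abs(L[...,1]-y)<.003)&(z>.04)&(z<.06)&(L[...,0]<hi)&(L[...,0]>lo); print(y,m.sum(),np.r_[L[m][:,0].mean(),z[m].mean()].round(4))
plan((.46,.17,.31,24))
E
```

```text
[ 0.43238352 -0.13127177  0.31228396] 0.02562929061731724
0.11 21 [0.0228 0.0475]
0.09 77 [0.0229 0.0474]
0.03 65 [0.0228 0.047 ]
-0.03 60 [0.0223 0.0471]
-0.11 0 [nan nan]
0.11 30 [-0.0215  0.0474]
0.09 70 [-0.0216  0.0476]
0.03 55 [-0.0211  0.0478]
-0.03 54 [-0.0212  0.0475]
-0.11 42 [-0.0217  0.0476]
move [0.4823, 0.1458, 0.0008] [-0.0003, 0.0, 0.8607]<stdin>:6: RuntimeWarning: Mean of empty slice.
  ret = ret.dtype.type(ret / rcount)
```

View pics/w6.png

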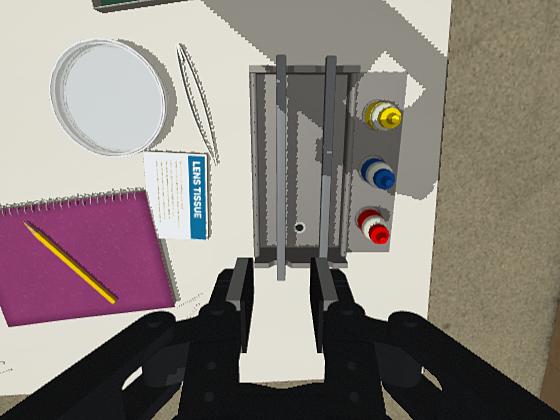

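Both bars are seated: the image shows them overhanging both end walls at columns 281 and 330, with tops at 47–47.8 mm. Next, the slides.

Emit:
apply_moves(rows=[0.05,0.015,0,0,0,0.08,0.1,0.03,0,0,0,0.17,0.15,0.045,0,0,0,0.26,0.2,0.06,0,0,0,0.35,0.25,0.075,0,0,0,0.44,0.31,0.09,0,0,0,0.53,0.37,0.11,0,0,0,0.62,0.43,0.13,0,0,0,0.71,0.4823,0.1458,0,0,0,0.8,0.4823,0.1458,0,0,0,0.8607,0.4823,0.1458,0,0,0,0.8607,0.4823,0.1458,0,0,0,0.8607], grip=0.5)

```text
t: 15.2
tool_pos: [0.4596, 0.1696, 0.3091]
tool_rot: [3.072, 0.656, -0.005]
contact_force: [0.1, 0.7, -0.5]
opening: 0.0425
grip_force: 0.0
```

Run:
```python
from h import *
o,im,d,c=shot("w7"); print(o["tool_pos"],o["opening"],o["t"])
X=cloud(c,d); z=X[...,2]; V=np.mgrid[:420,:560][0]
for b in blobs((z>.005)&(z<.0115)&(V<330),300): print("slide",b.mean(0).round(0),rect(c,b,.008))
for n in COL:
    for b in blobs(hue(im,n)&(V<330),60): print(n,b.mean(0).round(0),rect(c,b,.008))
```

```text
[0.45962783 0.16963678 0.30909503] 0.04251584227189294 15.2
slide [317. 278.] [348.   68.1 126.2  85.9  18.9]
slide [372. 177.] [491.9  76.4  76.5  26.8  26.3]
slide [312. 170.] [472.  138.   75.6  26.1  23.9]
slide [251. 151.] [464.  206.5  76.   26.   11.4]
slide [181. 143.] [442.3 276.4  75.4  26.8  24.7]
yellow [518. 222.] [514.1 -99.8  35.2  21.5  83.5]
yellow [493. 208.] [ 5.154e+02 -6.360e+01  2.850e+01  2.580e+01  5.000e-01]
yellow [179. 116.] [467.9 288.1  27.4  16.9 -65.9]
blue [543. 219.] [ 528.  -121.1   27.5   26.6   -3. ]
blue [373. 152.] [517.4  89.1  27.1  18.  -65.9]
red [313. 144.] [498.4 149.9  25.7  17.8 -65.9]
```

View pics/w7.png

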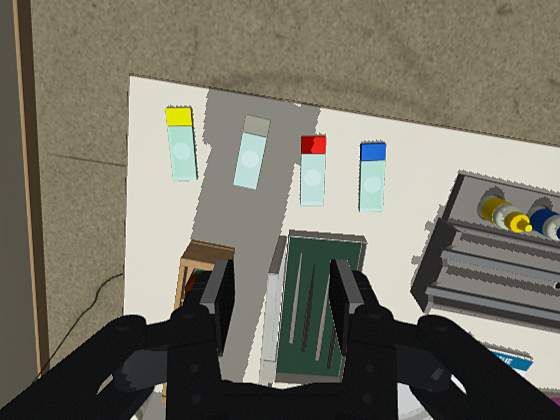

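The four slides are clear in the view: yellow (181,143), white (251,151), red (312,170), blue (372,177). The instrument case begins at row 232. I'll check how tall the neighbouring objects are before descending.

Run:
```python
from h import *
im,d,c=load("pics/w7.npz"); X=cloud(c,d); z=X[...,2]
for n,x,y,a in (("blue",.4919,.0764,26.3),("red",.472,.138,24),("yellow",.4423,.2764,24.7)):
    a=np.radians(a); D=X[...,:2]-[x,y]; u=D@[np.cos(a),np.sin(a)]; v=D@[np.sin(a),-np.cos(a)]
    m=(d>0)&(z>.02)&(z<.2)&(abs(v)<.065)&(abs(u)<.09)
    print(n,m.sum(),[ (k,[f.round(3) for f in ((u[m&(z>k)].max(),z[m&(z>k)].max()) if (m&(z>k)).any() else ())]) for k in (.02,.04,.06)])
plan((.4919,.0764,.12,26.3),(.4919,.0764,.0755,26.3))
```

```text
blue 77 [(0.02, [np.float64(-0.061), np.float64(0.049)]), (0.04, [np.float64(-0.073), np.float64(0.049)]), (0.06, [])]
red 742 [(0.02, [np.float64(-0.066), np.float64(0.11)]), (0.04, [np.float64(-0.066), np.float64(0.11)]), (0.06, [np.float64(-0.066), np.float64(0.11)])]
yellow 0 [(0.02, []), (0.04, []), (0.06, [])]
move [-0.0136, 0.1635, 0.3159] [-0.0003, 0.0015, -0.0249]
move [-0.0134, 0.1635, 0.39] [-0.0003, 0.0015, -0.0249]
```

Emit:
apply_moves(rows=[-0.0136,0.08,0.08,0,0,-0.025,-0.0136,0.1635,0.16,0,0,-0.025,-0.0136,0.1635,0.23,0,0,-0.025,-0.0136,0.1635,0.29,0,0,-0.025,-0.0135,0.1635,0.325,0,0,-0.025,-0.0135,0.1635,0.35,0,0,-0.025,-0.0135,0.1635,0.37,0,0,-0.025,-0.0135,0.1635,0.383,0,0,-0.025,-0.0135,0.1635,0.39,0,0,-0.025,-0.0135,0.1635,0.39,0,0,-0.025,-0.0135,0.1635,0.39,0,0,-0.025])

```text
t: 16.35
tool_pos: [0.4934, 0.0771, 0.0779]
tool_rot: [3.059, 0.714, 0.003]
contact_force: [-0.7, 0.4, 1.0]
opening: 0.0427
grip_force: 0.0
```

Emit:
apply_moves(rows=[0,0,0,0,0,0,0,0,0,0,0,0,0,0,0,0,0,0,0,0,0,0,0,0,0,0,0,0,0,0,0,0,0,0,0,0], grip=0, grip_force=35)

```text
t: 16.95
tool_pos: [0.4935, 0.0771, 0.0781]
tool_rot: [3.059, 0.713, 0.003]
contact_force: [-1.1, 0.5, 5.6]
opening: 0.0241
grip_force: 34.5
```

Emit:
apply_moves(rows=[0,0,-0.015,0,0,0,0,0,-0.04,0,0,0,0,0,-0.09,0,0,0,0,0,-0.15,0,0,0,0,0,-0.2,0,0,0,0,0,-0.2,0,0,0,0,0,-0.2,0,0,0])

```text
t: 17.65
tool_pos: [0.4929, 0.077, 0.1977]
tool_rot: [3.059, 0.713, 0.003]
contact_force: [-0.5, -0.2, -0.7]
opening: 0.0239
grip_force: 34.4
```

```bash
cat >> h.py <<'E'
def held(f,n):
    o,im,d,c=shot(f); print(o["tool_pos"].round(4),o["opening"].round(4),o["t"])
    X=cloud(c,d); t=(X-o["tool_pos"])@Rot.from_rotvec(o["tool_rot"]).as_matrix()
    m=(abs(t[...,0])<.06)&(abs(t[...,1])<.03)&(t[...,2]>.03)&(t[...,2]<.09)
    k=hue(im,n)&m; p=t[k]; print("label lo/hi",np.percentile(p,2,0).round(4),np.percentile(p,98,0).round(4))
    b=max(blobs(k,20),key=len); P=t[b[:,1],b[:,0]]; print(cv2.minAreaRect((P[:,:2]*1000).astype(np.float32)))
    k=m&(abs(t[...,1])<.006); 
    for a,b in ((-.03,-.02),(0,.01),(.015,.025),(.025,.035)):
        q=k&(t[...,0]>a)&(t[...,0]<b); print(a,q.sum(),np.median(t[q][:,2]).round(4) if q.any() else 0)
E
python3 - <<'E'
from h import *
held("w8","blue")
print(wor(0,0),wor(0,.056),wor(0,-.056)); plan((*wor(0,0),.2,11.46))
E
```

```text
Traceback (most recent call last):
  File "h.py", line 49, in held
    o,im,d,c=shot(f); print(o["tool_pos"].round(4),o["opening"].round(4),o["t"])
                                                   ^^^^^^^^^^^^^^^^^^
AttributeError: 'float' object has no attribute 'round'
```

```bash
sed -i 's/o\["opening"\].round(4)/o["opening"]/' h.py
python3 - <<'E'
from h import *
held("w8","blue")
print(wor(0,0),wor(0,.056),wor(0,-.056)); plan((*wor(0,0),.2,11.46))
E
```

```text
[0.4921 0.077  0.1963] 0.02419683273565816 17.7
label lo/hi [ 0.0182 -0.0116  0.0683] [0.0358 0.0129 0.0736]
((26.638286590576172, 0.6326503753662109), (25.538373947143555, 18.851613998413086), 89.57894134521484)
-0.03 445 0.0694
0 556 0.0694
0.015 599 0.0694
0.025 640 0.0695
[ 0.4537 -0.126 ] [ 0.44257371 -0.07111644] [ 0.46482629 -0.18088356]
move [-0.2066, 0.2754, -0.0074] [-0.0005, 0.0016, 0.1644]
```

View pics/w8.png

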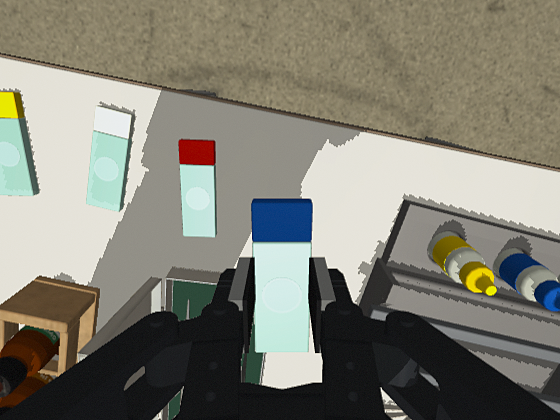

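The blue slide is held flat and square, with its label at (281,218). Its top is 69.4 mm below the TCP and its centre is 2 mm toward −x of the tool.

Run:
```python
from h import *
plan((*wor(.002,.0007),.2,11.46),(*wor(.002,.0007),.126,11.46))
```

```text
move [-0.203, 0.2751, -0.0074] [-0.0005, 0.0016, 0.1644]
move [-0.2028, 0.2753, 0.1159] [-0.0005, 0.0016, 0.1644]
```

Emit:
apply_moves(rows=[-0.03,0.04,-0.007,0,0,0.03,-0.07,0.09,-0.007,0,0,0.06,-0.11,0.15,-0.007,0,0,0.1,-0.15,0.2,-0.007,0,0,0.13,-0.18,0.245,-0.007,0,0,0.1644,-0.203,0.2751,-0.007,0,0,0.1644,-0.203,0.2751,-0.007,0,0,0.1644,-0.203,0.2751,-0.007,0,0,0.1644,-0.203,0.2751,-0.007,0,0,0.1644])

```text
t: 18.65
tool_pos: [0.4562, -0.124, 0.2001]
tool_rot: [-3.124, -0.315, 0.002]
contact_force: [0.4, -0.0, -0.7]
opening: 0.024
grip_force: 34.5
```

Run:
```python
from h import *
for i in range(3): o,im,d,c=shot("w9"); print(o["tool_pos"],o["contact_force"])
plan((*wor(.002,.0007),.126,11.46))
```

```text
[ 0.45615827 -0.1239651   0.20011088] [ 0.42792011 -0.03757522 -0.73231749]
[ 0.45631659 -0.12389057  0.20037308] [0.93668154 0.03097613 0.14248019]
[ 0.45643975 -0.12388835  0.20059749] [ 0.68223655 -0.15197844  0.64158947]
move [-0.0019, 0.0013, 0.1247] [-0.0003, 0.0003, 0.0009]
```

Emit:
apply_moves(rows=[-0.0015,0.001,0.03,0,0,0,-0.0015,0.001,0.06,0,0,0,-0.0015,0.001,0.085,0,0,0,-0.0015,0.001,0.1,0,0,0,-0.0015,0.001,0.11,0,0,0,-0.0015,0.001,0.117,0,0,0,-0.0015,0.001,0.122,0,0,0,-0.0015,0.001,0.125,0,0,0,-0.0015,0.001,0.125,0,0,0])

```text
t: 19.7
tool_pos: [0.4559, -0.1257, 0.1263]
tool_rot: [3.126, 0.313, 0.001]
contact_force: [-0.4, -1.0, -0.3]
opening: 0.0242
grip_force: 34.5
```

Emit:
apply_moves(rows=[0,0,0,0,0,0,0,0,0,0,0,0,0,0,0,0,0,0,0,0,0,0,0,0,0,0,0,0,0,0,0,0,-0.02,0,0,0,0,0,-0.06,0,0,0,0,0,-0.12,0,0,0,0,0,-0.18,0,0,0,0,0,-0.25,0,0,0,0,0,-0.25,0,0,0,0,0,-0.25,0,0,0], grip=0.42)

```text
t: 20.9
tool_pos: [0.4563, -0.1259, 0.2785]
tool_rot: [3.124, 0.313, 0.006]
contact_force: [-0.5, 0.6, 0.3]
opening: 0.0358
grip_force: 0.0
```

```bash
cat >> h.py <<'E'
def placed(f,zt=.055):
    o,im,d,c=shot(f); print(o["tool_pos"].round(4),o["opening"],o["t"])
    X=cloud(c,d); z=X[...,2]; L=loc(X)
    m=(z>.0515)&(z<.0585)&(abs(L[...,0])<.05)&(abs(L[...,1])<.09)
    for b in blobs(m,150):
        P=loc(cast(c,b,zt)); print("slide(trough mm)",cv2.minAreaRect((P*1000).astype(np.float32)),"z",np.median(X[b[:,1],b[:,0],2]).round(4))
    for n in COL:
        for b in blobs(hue(im,n),60):
            P=X[b[:,1],b[:,0]]; P=P[(P[:,2]>.045)&(P[:,2]<.085)]
            if len(P): print(n,loc(P).mean(0).round(4),P[:,2].max().round(3))
E
python3 - <<'E'
from h import *
placed("w10"); plan((.472,.138,.31,24),(.472,.138,.12,24),(.472,.138,.078,24))
E
```

```text
[ 0.4563 -0.1259  0.2785] 0.03583220243308454 20.9
slide(trough mm) ((0.7374038696289062, -0.858271598815918), (25.921489715576172, 75.5047836303711), 89.89653015136719) z 0.0553
yellow [0.0757 0.056 ] 0.065
yellow [0.0882 0.0531] 0.047
blue [ 0.0294 -0.0007] 0.058
blue [0.0758 0.0004] 0.066
red [ 0.0758 -0.0554] 0.066
move [0.1141, -0.4251, -0.056] [0.0002, -0.0003, -0.1394]
move [0.1139, -0.4252, 0.2607] [0.0002, -0.0003, -0.1394]
move [0.1139, -0.4252, 0.3307] [0.0002, -0.0003, -0.1394]
```

View pics/w10.png

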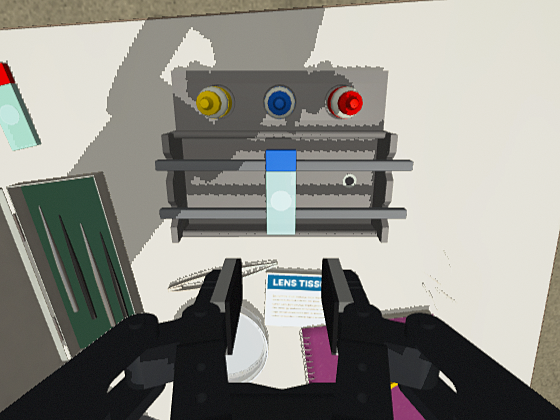

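Blue is seated at (0.7, −0.9) mm in the trough frame, square and flat. Red is next.

Emit:
apply_moves(rows=[0.02,-0.07,0,0,0,-0.03,0.04,-0.14,0,0,0,-0.06,0.06,-0.21,0,0,0,-0.09,0.08,-0.28,0,0,0,-0.12,0.1,-0.35,0,0,0,-0.14,0.1139,-0.41,0.05,0,0,-0.14,0.1139,-0.4252,0.12,0,0,-0.14,0.1139,-0.4252,0.19,0,0,-0.14,0.1139,-0.4252,0.25,0,0,-0.14,0.1139,-0.4252,0.28,0,0,-0.14,0.1139,-0.4252,0.305,0,0,-0.14,0.1139,-0.4252,0.32,0,0,-0.14,0.1139,-0.4252,0.329,0,0,-0.14,0.1139,-0.4252,0.329,0,0,-0.14,0.1139,-0.4252,0.329,0,0,-0.14], grip=0.5)

```text
t: 22.45
tool_pos: [0.4724, 0.138, 0.0793]
tool_rot: [3.073, 0.655, 0.001]
contact_force: [0.4, 0.9, 0.4]
opening: 0.0429
grip_force: 0.0
```

Emit:
apply_moves(rows=[0,0,0,0,0,0,0,0,0,0,0,0,0,0,0,0,0,0,0,0,0,0,0,0,0,0,0,0,0,0,0,0,0,0,0,0], grip=0)

```text
t: 23.05
tool_pos: [0.4728, 0.138, 0.0799]
tool_rot: [3.072, 0.655, 0.003]
contact_force: [-1.1, 0.1, 5.3]
opening: 0.0223
grip_force: 35.3
```

Emit:
apply_moves(rows=[0,0,-0.015,0,0,0,0,0,-0.04,0,0,0,0,0,-0.09,0,0,0,0,0,-0.15,0,0,0,0,0,-0.2,0,0,0,0,0,-0.2,0,0,0,0,0,-0.2,0,0,0])

```text
t: 23.75
tool_pos: [0.4723, 0.138, 0.1997]
tool_rot: [3.072, 0.655, 0.003]
contact_force: [-0.4, -0.1, -0.2]
opening: 0.0005
grip_force: 0.0
```

Run:
```python
from h import *
held("w11","red")
plan((*wor(.002,-.056+.0012),.2,11.46))
```

```text
[0.4723 0.138  0.1997] 0.0004621229838744699 23.75Traceback (most recent call last):
  File "<stdin>", line 2, in <module>
  File "h.py", line 52, in held
    k=hue(im,n)&m; p=t[k]; print("label lo/hi",np.percentile(p,2,0).round(4),np.percentile(p,98,0).round(4))
                                               ~~~~~~~~~~~~~^^^^^^^
    return _quantile_unchecked(
        a, q, axis, out, overwrite_input, method, keepdims, weights)
    return _ureduce(a,
                    func=_quantile_ureduce_func,
    ...<5 lines>...
                    overwrite_input=overwrite_input,
                    method=method)
    r = func(a, **kwargs)
    result = _quantile(arr,
                       quantiles=q,
    ...<2 lines>...
                       out=out,
                       weights=wgt)
    slices_having_nans = np.isnan(arr[-1, ...])
                                  ~~~^^^^^^^^^
IndexError: index -1 is out of bounds for axis 0 with size 0
```

Red slipped out because the grip was about 2 mm too high. I'll find the slide again.

Run:
```python
from h import *
o,im,d,c=shot("w12")
X=cloud(c,d); z=X[...,2]; V,U=np.mgrid[:420,:560]
for b in blobs((z>.005)&(z<.0115)&(V<400),300): print("slide",b.mean(0).round(0),rect(c,b,.008))
for n in COL:
    for b in blobs(hue(im,n)&(V<400),60): print(n,b.mean(0).round(0),rect(c,b,.008))
```

```text
slide [335. 305.] [403.2  59.3  27.   22.6 -71.9]
slide [457. 270.] [470.7 -20.7 132.    8.8   8.3]
slide [329. 202.] [483.6 102.3  76.5  26.1  30.6]
slide [194. 172.] [463.9 206.2  76.2  26.4  11.4]
slide [ 96. 160.] [442.1 275.9  76.   27.9  24.8]
yellow [557. 275.] [504.9 -98.   19.4   5.7  37.6]
yellow [534. 253.] [513.9 -69.8  33.9  29.9  85.2]
yellow [ 90. 124.] [468.3 287.5  29.   17.  -66. ]
red [326. 169.] [508.4 116.9  26.   18.9 -59.5]
```

View pics/w12.png

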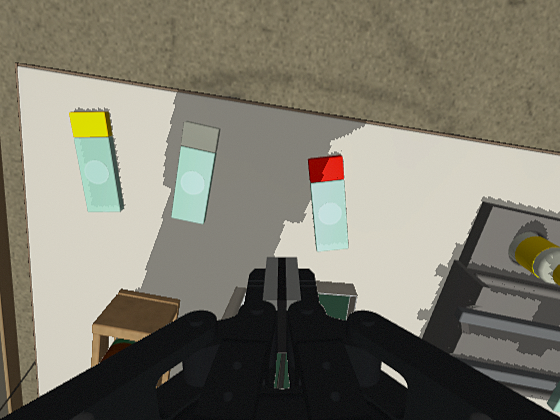

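Red now lies flat at (329,202), i.e. (483.6, 102.3) mm with yaw 30.6°. Yellow and white are unmoved.

Run:
```python
from h import *
plan((.4836,.1023,.12,30.6),(.4836,.1023,.078,30.6))
```

```text
move [-0.0049, 0.0626, 0.1289] [-0.0005, 0.0014, -0.0727]
move [-0.0048, 0.0626, 0.1989] [-0.0005, 0.0014, -0.0727]
```

Emit:
apply_moves(rows=[-0.005,0.0626,0,0,0,-0.0727,-0.005,0.0626,0.04,0,0,-0.0727,-0.005,0.0626,0.08,0,0,-0.0727,-0.005,0.0626,0.12,0,0,-0.0727,-0.005,0.0626,0.15,0,0,-0.0727,-0.005,0.0626,0.175,0,0,-0.0727,-0.005,0.0626,0.19,0,0,-0.0727,-0.005,0.0626,0.196,0,0,-0.0727,-0.005,0.0626,0.199,0,0,-0.0727,-0.005,0.0626,0.199,0,0,-0.0727,-0.005,0.0626,0.199,0,0,-0.0727], grip=0.48)

```text
t: 24.95
tool_pos: [0.4852, 0.1025, 0.0801]
tool_rot: [3.03, 0.829, 0.002]
contact_force: [0.2, 0.5, 0.6]
opening: 0.0408
grip_force: 0.0
```

Emit:
apply_moves(rows=[0,0,0.002,0,0,0,0,0,0.004,0,0,0,0,0,0.004,0,0,0,0,0,0.004,0,0,0])

```text
t: 25.35
tool_pos: [0.4846, 0.1024, 0.077]
tool_rot: [-3.03, -0.829, -0.0]
contact_force: [0.1, 0.2, -1.3]
opening: 0.0409
grip_force: 0.0
```

Emit:
apply_moves(rows=[0,0,0.002,0,0,0,0,0,0.0035,0,0,0,0,0,0.0035,0,0,0,0,0,0.0035,0,0,0])

```text
t: 25.75
tool_pos: [0.4846, 0.1024, 0.0748]
tool_rot: [-3.03, -0.829, 0.0]
contact_force: [0.4, -0.2, -0.0]
opening: 0.0408
grip_force: 0.0
```

Emit:
apply_moves(rows=[0,0,0,0,0,0,0,0,0,0,0,0,0,0,0,0,0,0,0,0,0,0,0,0,0,0,0,0,0,0,0,0,0,0,0,0], grip=0)

```text
t: 26.35
tool_pos: [0.4848, 0.1024, 0.075]
tool_rot: [3.03, 0.829, 0.001]
contact_force: [0.3, -0.7, 1.2]
opening: 0.0247
grip_force: 34.5
```

Emit:
apply_moves(rows=[0,0,-0.01,0,0,0,0,0,-0.025,0,0,0,0,0,-0.05,0,0,0,0,0,-0.09,0,0,0,0,0,-0.13,0,0,0,0,0,-0.17,0,0,0,0,0,-0.2,0,0,0,0,0,-0.2,0,0,0,0,0,-0.2,0,0,0])

```text
t: 27.25
tool_pos: [0.4845, 0.1024, 0.195]
tool_rot: [3.03, 0.829, 0.001]
contact_force: [-0.0, -0.6, -1.4]
opening: 0.0247
grip_force: 34.4
```

Run:
```python
from h import *
held("w13","red")
plan((*wor(.002,-.056+.0012),.2,11.46))
```

```text
[0.4845 0.1024 0.195 ] 0.024651272760253067 27.25
label lo/hi [ 0.019  -0.0115  0.0651] [0.0366 0.013  0.0706]
((27.547805786132812, 0.6370639801025391), (25.809677124023438, 18.632625579833984), 89.06620788574219)
-0.03 471 0.0663
0 572 0.0663
0.015 612 0.0664
0.025 660 0.0662
move [-0.264, 0.3893, -0.01] [-0.0003, 0.0008, 0.2126]
```

Emit:
apply_moves(rows=[-0.03,0.05,-0.01,0,0,0.03,-0.07,0.1,-0.01,0,0,0.06,-0.11,0.16,-0.01,0,0,0.1,-0.15,0.22,-0.01,0,0,0.14,-0.19,0.28,-0.01,0,0,0.18,-0.23,0.34,-0.01,0,0,0.2126,-0.255,0.375,-0.01,0,0,0.2126,-0.265,0.3893,-0.01,0,0,0.2126,-0.265,0.3893,-0.01,0,0,0.2126,-0.265,0.3893,-0.01,0,0,0.2126,-0.265,0.3893,-0.01,0,0,0.2126])

```text
t: 28.4
tool_pos: [0.4666, -0.1782, 0.2003]
tool_rot: [-3.125, -0.316, 0.001]
contact_force: [0.5, -0.1, -0.1]
opening: 0.0249
grip_force: 34.5
```

Run:
```python
from h import *
for i in range(2): o,im,d,c=shot("w14"); print(o["tool_pos"])
plan((*wor(.0008,-.0548),.1222,11.46))
```

```text
[ 0.46659651 -0.17822275  0.20027524]
[ 0.46667593 -0.17828467  0.20048865]
move [-0.0026, 0.0015, 0.1307] [-0.0002, 0.0001, 0.0012]
```

Emit:
apply_moves(rows=[-0.0025,0.0015,0.03,0,0,0,-0.0025,0.0015,0.06,0,0,0,-0.0025,0.0015,0.085,0,0,0,-0.0025,0.0015,0.105,0,0,0,-0.0025,0.0015,0.117,0,0,0,-0.0025,0.0015,0.124,0,0,0,-0.0025,0.0015,0.128,0,0,0,-0.0025,0.0015,0.1305,0,0,0,-0.0025,0.0015,0.1305,0,0,0])

```text
t: 29.4
tool_pos: [0.4656, -0.1809, 0.1229]
tool_rot: [3.125, 0.314, 0.001]
contact_force: [-0.7, 0.1, -0.6]
opening: 0.0248
grip_force: 34.5
```

Emit:
apply_moves(rows=[0,0,0,0,0,0,0,0,0,0,0,0,0,0,0,0,0,0,0,0,0,0,0,0,0,0,0,0,0,0,0,0,-0.02,0,0,0,0,0,-0.06,0,0,0,0,0,-0.12,0,0,0,0,0,-0.18,0,0,0,0,0,-0.25,0,0,0,0,0,-0.25,0,0,0,0,0,-0.25,0,0,0], grip=0.4)

```text
t: 30.6
tool_pos: [0.4659, -0.1811, 0.2749]
tool_rot: [3.124, 0.314, 0.005]
contact_force: [-0.9, 1.1, -1.4]
opening: 0.034
grip_force: 0.0
```

Run:
```python
from h import *
placed("w15"); plan((.4422,.2762,.28,24.7),(.4422,.2762,.078,24.7))
```

```text
[ 0.4659 -0.1811  0.2749] 0.03399082979782132 30.6
slide(trough mm) ((0.08252716064453125, -56.871925354003906), (25.967214584350586, 76.381591796875), 89.9163818359375) z 0.0553
slide(trough mm) ((0.6394729614257812, -1.1515522003173828), (26.47357749938965, 75.38526153564453), 89.9092025756836) z 0.055
yellow [0.0766 0.0545] 0.077
blue [ 0.0295 -0.0012] 0.057
blue [ 0.0761 -0.0007] 0.066
red [ 0.0286 -0.0572] 0.057
red [ 0.0758 -0.0557] 0.066
move [0.1138, -0.7539, -0.0121] [0.0003, -0.0002, -0.147]
move [0.1136, -0.754, 0.3246] [0.0003, -0.0002, -0.147]
```

Red is placed at (0.1, −56.9) mm and square. Now yellow.

Emit:
apply_moves(rows=[0.01,-0.08,0,0,0,-0.03,0.02,-0.16,0,0,0,-0.06,0.03,-0.24,0,0,0,-0.09,0.05,-0.32,0,0,0,-0.12,0.06,-0.4,0,0,0,-0.147,0.07,-0.48,0,0,0,-0.147,0.085,-0.56,0,0,0,-0.147,0.1,-0.64,0,0,0,-0.147,0.1136,-0.71,0.05,0,0,-0.147,0.1136,-0.754,0.11,0,0,-0.147,0.1136,-0.754,0.17,0,0,-0.147,0.1136,-0.754,0.22,0,0,-0.147,0.1136,-0.754,0.25,0,0,-0.147,0.1136,-0.754,0.25,0,0,-0.147,0.1136,-0.754,0.25,0,0,-0.147], grip=0.48)

```text
t: 32.15
tool_pos: [0.4415, 0.2758, 0.1215]
tool_rot: [3.068, 0.672, -0.004]
contact_force: [0.9, -0.3, 0.1]
opening: 0.0406
grip_force: 0.0
```

Run:
```python
from h import *
for i in range(3): o,im,d,c=shot("w16"); print(o["tool_pos"])
X=cloud(c,d); z=X[...,2]
for b in blobs((z>.005)&(z<.0115),300): print("slide",b.mean(0).round(0),rect(c,b,.008))
plan((.4422,.2762,.075,24.7))
```

```text
[0.44146336 0.27581019 0.12147129]
[0.44235093 0.27616343 0.12280993]
[0.44282979 0.2763604  0.12359256]
slide [406. 247.] [463.6 207.3  76.5  27.6  11.5]
slide [278. 235.] [441.8 276.9  76.9  25.9  24.7]
move [-0.0017, -0.0003, 0.0816] [0.0, -0.0015, -0.0002]
```

Emit:
apply_moves(rows=[-0.0017,-0.001,0.025,0,0,0,-0.0017,-0.001,0.05,0,0,0,-0.0017,-0.001,0.065,0,0,0,-0.0017,-0.001,0.074,0,0,0,-0.0017,-0.001,0.08,0,0,0,-0.0017,-0.001,0.0825,0,0,0,-0.0017,-0.001,0.0825,0,0,0,-0.0017,-0.001,0.0825,0,0,0,-0.0017,-0.001,0.0825,0,0,0])

```text
t: 33.2
tool_pos: [0.4414, 0.2765, 0.0735]
tool_rot: [-3.069, -0.672, -0.002]
contact_force: [-0.4, 0.5, -0.8]
opening: 0.0409
grip_force: 0.0
```

Emit:
apply_moves(rows=[0,0,-0.002,0,0,0,0,0,-0.002,0,0,0,0,0,-0.002,0,0,0,0,0,-0.002,0,0,0,0,0,-0.002,0,0,0,0,0,-0.002,0,0,0], grip=0)

```text
t: 33.8
tool_pos: [0.4414, 0.2765, 0.0748]
tool_rot: [-3.069, -0.672, -0.001]
contact_force: [-1.0, 0.3, 6.7]
opening: 0.0251
grip_force: 35.3
```

Emit:
apply_moves(rows=[0,0,-0.01,0,0,0,0,0,-0.025,0,0,0,0,0,-0.05,0,0,0,0,0,-0.09,0,0,0,0,0,-0.13,0,0,0,0,0,-0.17,0,0,0,0,0,-0.2,0,0,0,0,0,-0.2,0,0,0,0,0,-0.2,0,0,0])

```text
t: 34.7
tool_pos: [0.4411, 0.2763, 0.1948]
tool_rot: [-3.069, -0.672, -0.002]
contact_force: [-0.2, -0.1, -1.1]
opening: 0.0247
grip_force: 34.8
```

Run:
```python
from h import *
held("w17","yellow")
plan((*wor(.0008,.0572),.2,11.46))
```

```text
[0.4411 0.2763 0.1948] 0.02474722342156777 34.7
label lo/hi [ 0.0204 -0.0116  0.065 ] [0.0383 0.0131 0.0708]
((29.119014739990234, 0.7395439147949219), (18.9450626373291, 26.018644332885742), 0.3481923043727875)
-0.03 476 0.0661
0 585 0.066
0.015 623 0.0661
0.025 664 0.066
move [-0.2369, 0.5255, -0.0104] [0.0001, 0.0006, 0.147]
```

Emit:
apply_moves(rows=[0,0,-0.06,0,0,0,-0.03,0.06,-0.11,0,0,0.02,-0.06,0.13,-0.12,0,0,0.04,-0.09,0.2,-0.12,0,0,0.06,-0.12,0.27,-0.12,0,0,0.08,-0.15,0.34,-0.12,0,0,0.1,-0.18,0.41,-0.11,0,0,0.12,-0.21,0.47,-0.07,0,0,0.147,-0.239,0.51,-0.03,0,0,0.147,-0.239,0.5255,-0.01,0,0,0.147,-0.239,0.5255,-0.01,0,0,0.147,-0.239,0.5255,-0.01,0,0,0.147,-0.239,0.5255,-0.01,0,0,0.147])

```text
t: 36.05
tool_pos: [0.4432, -0.0692, 0.2012]
tool_rot: [3.125, 0.317, 0.002]
contact_force: [-0.6, 0.6, -0.6]
opening: 0.0247
grip_force: 34.8
```

Run:
```python
from h import *
for i in range(3): o,im,d,c=shot("w18"); print(o["tool_pos"])
plan((*wor(-.0008,.0572),.1222,11.46))
```

```text
[ 0.4431824  -0.06915924  0.20117401]
[ 0.44323727 -0.06916299  0.2013737 ]
[ 0.44321794 -0.06924416  0.20139997]
move [-0.003, 0.0006, 0.1318] [0.0005, -0.0011, 0.0011]
```

Emit:
apply_moves(rows=[-0.003,0.0006,0.03,0,0,0,-0.003,0.0006,0.06,0,0,0,-0.003,0.0006,0.085,0,0,0,-0.003,0.0006,0.105,0,0,0,-0.003,0.0006,0.117,0,0,0,-0.003,0.0006,0.124,0,0,0,-0.003,0.0006,0.129,0,0,0,-0.003,0.0006,0.1315,0,0,0,-0.003,0.0006,0.1315,0,0,0])

```text
t: 37.1
tool_pos: [0.4412, -0.0709, 0.1219]
tool_rot: [3.125, 0.314, 0.002]
contact_force: [-0.2, 0.3, -0.7]
opening: 0.0251
grip_force: 34.8
```

Emit:
apply_moves(rows=[0,0,0,0,0,0,0,0,0,0,0,0,0,0,0,0,0,0,0,0,0,0,0,0,0,0,0,0,0,0,0,0,-0.02,0,0,0,0,0,-0.06,0,0,0,0,0,-0.12,0,0,0,0,0,-0.18,0,0,0,0,0,-0.25,0,0,0,0,0,-0.3,0,0,0,0,0,-0.3,0,0,0,0,0,-0.3,0,0,0], grip=0.4)

```text
t: 38.4
tool_pos: [0.441, -0.0708, 0.3028]
tool_rot: [3.125, 0.314, 0.004]
contact_force: [-0.4, 0.3, 0.0]
opening: 0.0342
grip_force: 0.0
```

Run:
```python
from h import *
placed("w19")
```

```text
[ 0.441  -0.0708  0.3028] 0.0341910701952235 38.4
slide(trough mm) ((0.010898590087890625, -56.17151641845703), (27.097461700439453, 75.52188110351562), 89.85718536376953) z 0.0546
slide(trough mm) ((0.10921859741210938, 55.74101257324219), (75.47608184814453, 25.819358825683594), 0.012194720096886158) z 0.0553
slide(trough mm) ((1.0183868408203125, -0.5354881286621094), (26.37129020690918, 75.34031677246094), 89.93013763427734) z 0.0553
yellow [0.0282 0.0548] 0.057
yellow [0.0757 0.0562] 0.065
blue [ 0.0294 -0.0003] 0.057
blue [0.0759 0.0007] 0.066
red [ 0.0287 -0.0564] 0.057
red [ 0.0758 -0.0551] 0.065
```

View pics/w19.png

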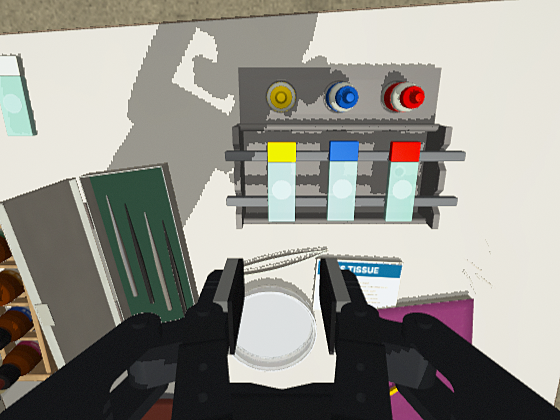

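The three slides lie flat across both bars at (281,180), (343,180) and (404,180), each under its matching cap. All are within about 1 mm of their places, and the white slide and bottles are undisturbed. I'm handing the job in.

```bash
python3 -c "
from station import ctrl
print(ctrl.finish_job())"
```

```text
the job is handed in; nothing more can be done
None
```

The job is handed in after about 38 s of robot time: both bars are seated in their notches, and the yellow, blue and red slides lie flat and square in front of their matching bottles, within about 1 mm; red slipped on its first grasp and was re-gripped, and the white slide and bottles were not disturbed.

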